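# Refit the plunger of a hand pressure pump by feel

### The arm

A 6-joint arm with a two-finger parallel gripper is mounted at the origin on the work surface. World frame = base frame: x ahead of the robot, y to its left, z up, the work surface at z = 0. Lengths are in m, angles in rad, forces in N, time in s.
With the tool pointing down it reaches from about 0.275 to 0.825 m from the base axis. Payload 4.9 kg.
Tool frame: the origin (TCP) lies on the mounting face of the last link; the fingertips stand 173 mm ahead of it and the grasp point (between the pads) lies 155 mm ahead of it; z points along the fingers, x is the direction in which the jaws open and shut, and the axes are right-handed (so a half turn about z gives the same grasp; the last joint's range is limited). The gripper opens to 85 mm and grips with 20 to 120 N. Pads are 22 mm wide; open, the fingers measure 114 mm over their backs; the gripper's body (76 mm by 85 mm) begins 54 mm behind the grasp point. The pads swing forward as they close: fully open they stand 13 mm farther back than shut.
Start: joints at [1.118, 0.326, -0.193, 1.052, 0, 1.437], TCP at [0.172, 0.522, 0.405] pointing down, gripper open.
Joint ranges: [-2.65, 2.65], [-0.97, 1.79], [-1.3, 1.35], [-1.93, 2.1], [-1.47, 1.37], [-3.14, 3.14]. Speed limits (rad/s): [2.57, 2.57, 3.14, 3.14, 3.14, 3.14].

### API

Orientations are given as [roll, pitch, yaw] about the fixed x, y, z axes, in that order (R = Rz(yaw) Ry(pitch) Rx(roll)).
In Python, from station import arm, grab_frame, camera_params, spotter gives the robot as it stands. The module is installed in compiled form; this text tells all that it offers.
- The arm moves only by the tool apply_moves, never from a script. Its argument "steps" is a list of rows, each an object with "dp": the shift along the tool's x, y, z in mm, a list of three; "rotation": the turn, a rotation vector about the tool's x, y, z in rad, a list of three. A call has 1 to 20 rows; each row is the pose to reach, as a shift and turn from the pose commanded when the call began, along the tool's axes at that moment; what a row does not reach only later rows make up. A row lasts 1/12 s, in which the tool goes at most 41.7 mm and 7.16 degrees, less where a joint would pass 70% of its speed; a pose out of reach is approached as far as the arm can. A call with a gripper value outside its range is refused whole. "claw" is the gripper's target within -1 to 1 (shut at 1, half-way at 0, fully open at -1), set as the call begins (left out, the last holds). The fingers move at their own pace and stop on an object; "newtons" is the grip in N (left out, the last holds). Time passes only in rows, so rows that repeat a pose let the fingers close. It gives the time, the measured TCP pose, the force and the opening at its end, in the units of the state.
- arm.sense(): the state, without advancing time (a new reading comes with each control period).
- grab_frame(name): name is "scene" or "top"; returns the picture (420x560x3 uint8, red, green, blue); there is no depth.
- camera_params(name): a dict with "camera_matrix" (3x3 intrinsics, pixels), "R" (3x3) and "t" (3): a world point X has camera coordinates R X + t. Camera axes: x right, y down, z forward; pixel columns grow to the right and rows downward; lengths in m; the calibration is good to about 2 mm. A picture is of the moment at which its call begins. camera_params takes no time and is no camera call.
- arm.close_job(): hands the job in, once; it reports no verdict.
Trained networks look in the newest picture that a camera, given by its name, has taken for a name from the list of things; names that differ only in an ending like _2 or _b are one class to them, and where a whole thing is asked for, a point or a joint stands for the part that bears it (a point fixed in the world has none). Each returns a list of dicts, best first, with "p" (0 to 1); they miss things now and then, are a little off and sometimes report something else, mostly with a low value. They report only what shows in the picture. A call takes as long as a camera call.
- spotter.boxes_of(camera, thing): "at" ([row, column] in pixels, amid what is visible of it).
- spotter.outline_of(camera, thing): "pixels" (420x560 bool, what is visible of it) and "at" ([row, column] in pixels, amid what is visible of it).
The state is a dict: "time_s": time; "q": joint angles; "joint_vel": joint speeds; "joint_efforts": joint torques, N m; "tcp_pos": TCP position; "orientation": TCP orientation; "wrist_force": force on the tool from outside, world axes, zero at the start; "wrist_torque": the same for the moment, N m; "opening": opening from 0.0 (shut) to 1.0 (fully open).
Only numpy, scipy, OpenCV 4.12 (cv2) and the standard library are available. Lean on these libraries where they do the work, as an engineer would, in place of code of your own. Each camera call takes 0.05 s, during which the arm holds its last target.

### The job

Take the steel plunger out of the open case by its bare shaft and slide its tip partway into the bore of the hand pump, then let go, take hold again further back by the red handle, and push it home: on against the dragging packing inside until you feel that bottom, and press it firmly but gently there. How deep that is cannot be seen and differs each time; never force the plunger, leave it home and let go of it, and leave the weight, the coupling and the oil bottle where they stand.

Things in the scene. Friction and masses are not known exactly. Their poses are not given: they have to be found in the camera images.
- pump_mouth (a point): Centre of the round bore's mouth on the outer face of the hand pump's brass gland (62 mm square). +y points straight out of the mouth, -y into the bore, z up. The bore is level, 85 mm above the table, 18 mm in diameter with a 4 mm lead-in chamfer, 150 mm deep. Left partway in it, the plunger stays put, its handle sagging several mm.
- plunger_shaft (a point): On the plunger's axis, 70 mm from its tip: the place to grasp it in the case. Plunger 190 mm, about 0.24 kg: steel shaft 16 mm dia. x 120, brass collar 32 dia. x 8, red handle 20 dia. x 62. y axis along it: tip at -y, handle at +y. It balances 75 to 90 mm from the tip. Left partway in the bore it stays, its handle sagging several mm.
- plunger_tip (a point): Centre of the plunger's tip (the free end of the steel shaft); the last 3 mm are 12.4 mm in diameter. Same axes as plunger_shaft.
- plunger_collar (a point): Centre of the collar's face that looks to the tip, on the axis, 120 mm from the tip. The collar is a finger guard; it does not reach the gland. Same axes.
- plunger_handle (a point): Point on the axis of the red handle, 161 mm from the tip and 29 mm from the free end: where to take hold for the second push. Same axes.
- plunger: The whole plunger; origin on its axis 95 mm from the tip, axes as above.
- pump: The whole pump, fixed: blue base plate 130 x 200 mm, 14 mm thick, ending level with the mouth; square aluminium barrel with the gland in front, both within 31 mm above and beside the bore axis; a blue-rimmed gauge on its rear (top 108 mm above the axis, 130 mm behind the mouth). Origin on the table 75 mm behind (-y) and 85 mm below the mouth. Axes as pump_mouth.
- case: Open aluminium case with black foam, fixed, 146 mm (x) by 220 mm (y), foam top 42 mm, walls 36 mm high; origin at the centre of its underside. The plunger lies along y, 38 mm above the table, its ends sunk in foam slots; only a well 82 mm long (y), 134 mm wide, floor 7 mm up, centred 25 mm from the origin towards -y, leaves the shaft free for fingers.
- weight_mid (a point): Half-way up a loose steel weight, 64 mm across, 30 mm high, on the table: leave alone.
- coupling_mid (a point): Half-way up a loose brass coupling, 32 mm across, 42 mm high: leave alone.
- oil_mid (a point): Half-way up an amber oil bottle, 48 mm across, 110 mm high: leave alone.
- packing: Black packing disc, 15.6 mm dia., 12 mm thick, deep in the bore; origin at the centre of the face the tip meets, 68 to 100 mm deep at the start. Pushed inward it drags steadily with about 7 N and does not spring back; after 18 to 30 mm it bottoms hard and the force rises. A total push of 16 to 22 N seats it firmly; over 40 N damages the pump. Axes as pump_mouth.
- packing_face (a point): Centre of the packing's face that the tip meets. Home means the tip on this face, the packing bottomed: the tip is then 98 to 118 mm deep and the collar still 2 to 22 mm off the gland. The depth is set by hidden shims: it must be felt.

How it is judged:
On the way, in this order (a step that is already met when the one before it is completed fails the run):
1. the plunger's tip is partway in the bore (30 to 80 mm deep) and the fingers have let go of it (x of plunger_tip in the frame of pump_mouth between -0.006 and 0.006 m and z of plunger_tip in the frame of pump_mouth between -0.006 and 0.006 m and y of plunger_tip in the frame of pump_mouth between -0.08 and -0.03 m and angle between the y axis of plunger_tip and the y axis of pump_mouth, either way round below 0.1 rad and contact force between the fingers and plunger below 0.05 N and linear speed of plunger below 0.02 m/s), for 0.2 s.
2. held again further back, by the handle, the plunger presses the bottomed packing with over 12 N (its drag alone is 7 N) (contact force between plunger and packing above 12 N and contact force between the fingers and plunger above 1 N and distance between the grasp point and plunger_handle below 0.06 m), for 0.05 s.
At the end, for the whole second after the job is handed in: The plunger rests in the bore, its tip within 4 mm of the face of the packing that it has bottomed and at least 95 mm deep, in line with the bore to 0.05 rad, at rest and released (distance between plunger_tip and packing_face below 0.004 m and y of plunger_tip in the frame of pump_mouth below -0.095 m and angle between the y axis of plunger_tip and the y axis of pump_mouth, either way round below 0.05 rad and contact force between the fingers and plunger below 0.05 N and linear speed of plunger below 0.01 m/s); the robot touches nothing.
It fails at once if the plunger is forced against the pump (more than 40 N) (contact force between plunger and pump above 40 N).
It fails at once if the weight, the coupling or the oil bottle is moved by more than 20 mm (distance of any of weight_mid, coupling_mid, oil_mid from where it was at the start of the episode above 0.02 m).
It also fails if it takes over 53 s, if anything falls off the work surface, if the arm or the gripper's body presses on something with over 40 N, if the wrist force passes 120 N, or if a joint passes its speed limit or range.

## Working session

There is one attempt and no reset: what is moved stays moved. The work goes in short steps, Python scripts to look and compute and a tool call to move; the robot and the scene stay as the last step left them, time stands still between calls to the robot, and variables do not carry over. Pictures are saved under pics/ and viewed, and the job is handed in when it is done.

Besides the shell and the picture viewer there is one more tool, called after "Emit:" in YAML: its name, and indented under it one key for each argument. apply_moves: Moves the arm, as the interface text tells. Its arguments: {"type":"object","properties":{"steps":{"type":"array"},"claw":{"type":"number"},"newtons":{"type":"number"}},"required":["steps"]}

```bash
mkdir -p pics
python3 - <<'E'
from station import arm, grab_frame, camera_params, spotter
import cv2,numpy as np
print(arm.sense())
for n in("scene","top"):
    f=grab_frame(n); cv2.imwrite(f"pics/{n}0.png",f[:,:,::-1]); p=camera_params(n); print(n,{k:np.round(v,4).tolist() for k,v in p.items()})
E
```

```text
{'time_s': 0.0, 'q': array([ 1.11780025e+00,  3.26953513e-01, -1.93596659e-01,  1.05198815e+00,
       -3.17548066e-05,  1.43660258e+00]), 'joint_vel': array([ 4.73795367e-05, -1.71716723e-05,  2.22951147e-03, -1.45835596e-03,
        6.46063543e-04, -2.14782674e-04]), 'joint_efforts': array([-8.78033061e-04, -4.43399227e+01,  2.62442225e+01,  1.54851924e-02,
        6.58911858e-08,  4.62315253e-07]), 'tcp_pos': array([0.17224988, 0.52203051, 0.40389147]), 'orientation': array([-3.14139106e+00,  1.73057958e-03,  1.25199420e+00]), 'wrist_force': array([ 0.33528664,  0.58011554, -0.36487479]), 'wrist_torque': array([ 0.00830536,  0.03347512, -0.00538009]), 'opening': 0.996997311900556}
scene {'camera_matrix': [[449.1055, 0.0, 283.8838], [0.0, 449.1055, 202.7316], [0.0, 0.0, 1.0]], 'R': [[0.0129, 0.9999, 0.009], [0.8013, -0.005, -0.5983], [-0.5982, 0.0149, -0.8012]], 't': [-0.0954, -0.4529, 1.2315]}
top {'camera_matrix': [[388.8364, 0.0, 277.1586], [0.0, 388.8364, 208.2784], [0.0, 0.0, 1.0]], 'R': [[-0.0144, -0.9993, -0.0333], [-0.9956, 0.0174, -0.0923], [0.0928, 0.0318, -0.9952]], 't': [0.1275, 0.6258, 0.8062]}
```

View pics/scene0.png

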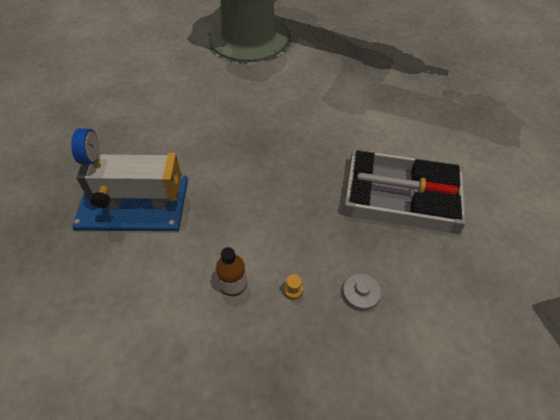

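View pics/top0.png

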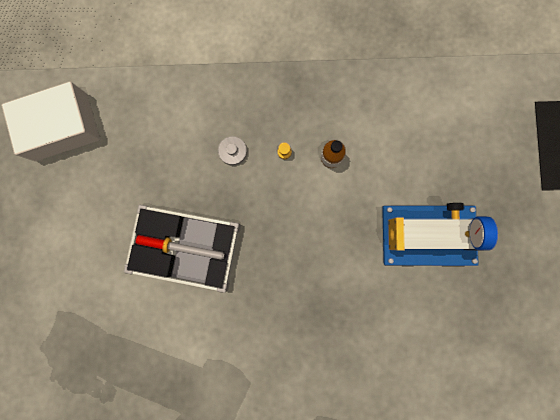

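```bash
cat > h.py <<'E'
from station import arm, grab_frame, camera_params, spotter
import cv2,numpy as np
P={n:camera_params(n) for n in("scene","top")}
def proj(n,X):
    p=P[n]; c=np.asarray(X)@p["R"].T+p["t"]; c=c@p["camera_matrix"].T; return c[...,:2]/c[...,2:]
def ray(n,uv,z):
    p=P[n]; d=p["R"].T@np.linalg.inv(p["camera_matrix"])@np.array([uv[0],uv[1],1.]); o=-p["R"].T@p["t"]
    return o+d*(z-o[2])/d[2]
E
python3 - <<'E'
from h import *
for n,bs in(("scene",[(340,140,130,95),(60,115,140,125)]),("top",[(120,195,125,105),(375,190,130,85)])):
    im=cv2.imread(f"pics/{n}0.png")
    for i,(x,y,w,h) in enumerate(bs):
        s=790//w if 790//w*h<600 else 590//h
        cv2.imwrite(f"pics/{n}0c{i}.png",cv2.resize(im[y:y+h,x:x+w],None,fx=s,fy=s,interpolation=cv2.INTER_CUBIC)); print(n,i,s)
im={n:cv2.cvtColor(cv2.imread(f"pics/{n}0.png"),cv2.COLOR_BGR2HSV) for n in P}
for t in["plunger","plunger_tip","plunger_shaft","plunger_handle","plunger_collar","pump_mouth","case","weight_mid","coupling_mid","oil_mid"]:
  for n in P:
    print(t,n,[(np.round(d["at"],1).tolist(),round(d["p"],2)) for d in spotter.boxes_of(n,t)[:2]])
E
```

```text
scene 0 6
scene 1 4
top 0 5
top 1 6
plunger scene [([181.8, 412.6], 0.57)]
plunger top [([247.2, 176.8], 0.75)]
plunger_tip scene [([287.3, 294.7], 0.66), ([183.8, 406.6], 0.62)]
plunger_tip top [([249.1, 171.8], 0.91)]
plunger_shaft scene [([184.6, 406.6], 0.88)]
plunger_shaft top [([247.9, 171.1], 0.82)]
plunger_handle scene [([183.4, 412.9], 0.96)]
plunger_handle top [([245.2, 170.7], 0.91)]
plunger_collar scene [([185.1, 410.8], 0.9)]
plunger_collar top [([248.4, 174.7], 0.76)]
pump_mouth scene [([188.5, 124.0], 0.97), ([194.9, 403.5], 0.41)]
pump_mouth top [([233.7, 437.8], 0.66)]
case scene [([196.1, 401.7], 0.91)]
case top [([252.0, 181.4], 0.79)]
weight_mid scene [([292.4, 363.9], 0.73)]
weight_mid top [([149.7, 231.5], 0.8)]
coupling_mid scene [([287.0, 295.7], 0.86)]
coupling_mid top [([150.0, 285.2], 0.58)]
oil_mid scene [([272.7, 229.7], 0.61)]
oil_mid top [([150.6, 334.1], 0.7)]
```

View pics/top0c0.png

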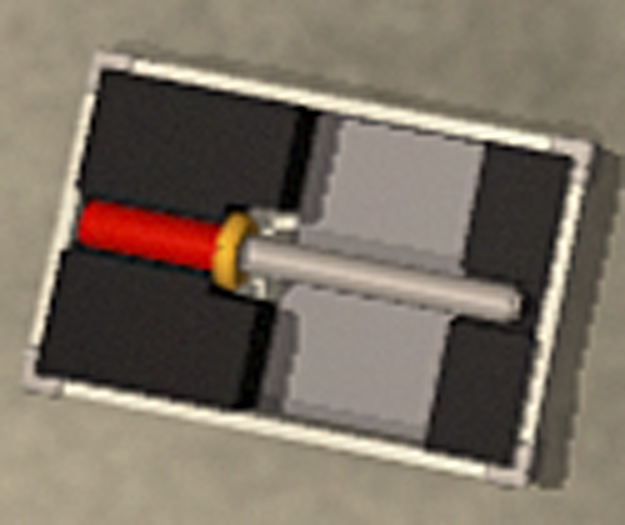

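View pics/top0c1.png

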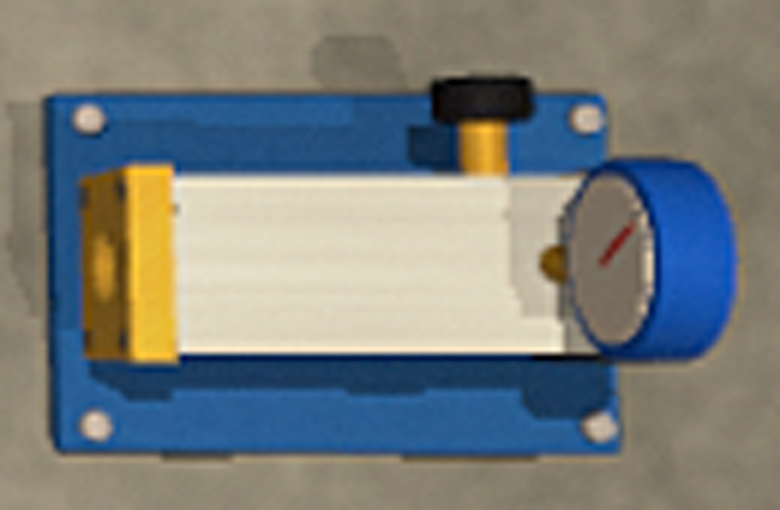

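View pics/scene0c0.png

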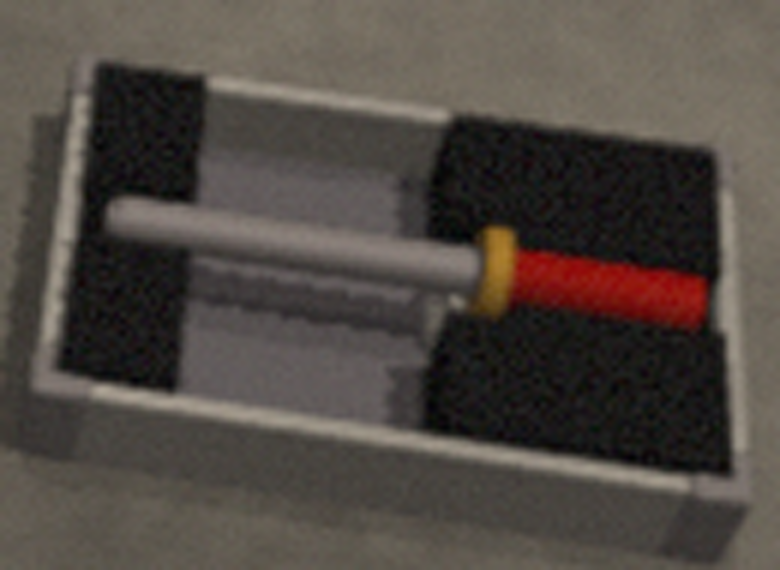

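View pics/scene0c1.png

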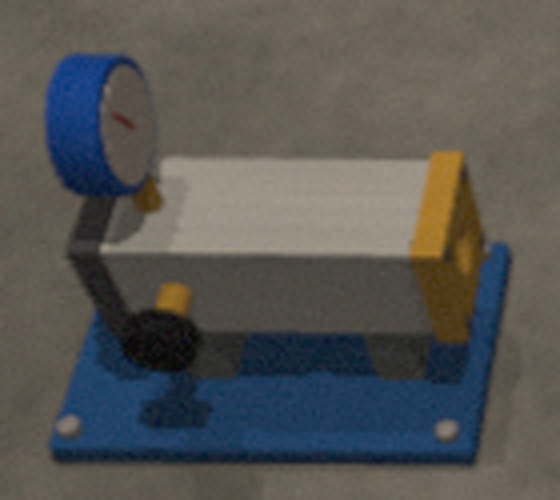

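```bash
cat > fit.py <<'E'
from h import *
from scipy.optimize import least_squares
def T(p,L): 
    c,s=np.cos(p[3]),np.sin(p[3]); L=np.asarray(L)/1000.
    return np.c_[c*L[:,0]-s*L[:,1],s*L[:,0]+c*L[:,1],L[:,2]]+np.r_[p[:3]]
def cv(pts,s,o): return (np.asarray(pts,float)+.5)/s-.5+np.array(o)
def fit(name,obs,p0,fixz=None):
    def f(p,full=False):
        q=np.r_[p[:2],fixz,p[2]] if fixz is not None else p
        return np.concatenate([proj(n,T(q,L))-uv for n,L,uv in obs]).ravel()
    r=least_squares(f,p0,loss="soft_l1"); print(name,np.round(r.x,4)); print(np.round(f(r.x).reshape(-1,2),1).tolist()); return r.x
if __name__=="__main__":
    print("camtop",-P["top"]["R"].T@P["top"]["t"],"scene",-P["scene"]["R"].T@P["scene"]["t"])
    g=[[31,0,31],[-31,0,31],[31,0,-31],[-31,0,-31]]
    top=("top",g+[[65,-200,-71],[-65,-200,-71],[65,0,-71],[-65,0,-71]],cv([(132,165),(130,360),(82,172),(85,352),(607,95),(621,452),(47,95),(55,452)],6,(375,190)))
    sc=("scene",[[-31,0,31],[31,0,31],[31,0,-31],[65,0,-71],[-65,0,-71]],cv([(462,153),(442,252),(467,340),(474,452),(509,247)],4,(60,115)))
    fit("pump both",[top,sc],[0.5,-.2,.085,0]); fit("pump top",[top],[0.5,-.2,0],.085); fit("pump sc",[sc],[0.5,-.2,0],.085)
    c=[[73,110,36],[73,-110,36],[-73,-110,36],[-73,110,36]]
    t=("top",c,cv([(95,58),(590,148),(525,482),(28,385)],5,(120,195)))
    s=("scene",c,cv([(747,483),(40,377),(80,62),(735,150)],6,(340,140)))
    fit("case both",[t,s],[0.5,.3,0,0]); fit("case top",[t],[0.5,.3,0],0); fit("case sc",[s],[.5,.3,0],0)
    L=[[0,0,0],[0,190,0],[0,120,0]]
    t=("top",L,cv([(518,302),(80,222),(240,254)],5,(120,195)))
    s=("scene",L,cv([(106,214),(710,301),(481,267)],6,(340,140)))
    fit("plunger tip both",[t,s],[0.5,.3,.038,0]);fit("plunger tip top",[t],[0.5,.3,0],.038);fit("plunger tip sc",[s],[0.5,.3,0],.038)
    for th,z in(("weight",.015),("coupling",.021),("oil",.055)):
        pass
    for nm,a,b,z in(("weight",(231.5,149.7),(363.9,292.4),.015),("coup",(285.2,150),(295.7,287),.021),("oil",(334.1,150.6),(229.7,272.7),.055)):
        print(nm,ray("top",a,z),ray("scene",b,z))
E
python3 fit.py
```

```text
camtop [0.55008436 0.09089329 0.86432488] scene [1.10082544 0.07484306 0.71661678]
pump both [ 0.5683 -0.1107  0.085  -0.0187]
[[-1.0, -0.1], [0.1, -0.0], [-0.8, 0.8], [-0.6, 0.9], [0.1, -0.7], [0.4, 0.5], [0.1, -0.8], [0.1, -0.1], [-0.0, -0.4], [-0.4, 1.1], [-0.1, 0.7], [-0.7, 0.1], [-0.0, -1.8]]
pump top [ 0.5686 -0.1111 -0.0216]
[[-0.8, -0.3], [0.3, -0.2], [-0.5, 0.7], [-0.5, 0.8], [0.4, -0.5], [0.5, 0.6], [0.4, -0.9], [0.2, -0.2]]
pump sc [ 0.5681 -0.1103 -0.0104]
[[0.1, -0.5], [-0.0, 1.0], [0.2, 0.6], [-0.2, -0.0], [-0.1, -1.9]]
case both [ 0.5454  0.3259 -0.0017 -0.199 ]
[[-0.4, -0.7], [-0.4, -0.3], [-0.7, 0.9], [-1.6, 0.7], [0.0, 2.3], [-1.1, 1.6], [-0.4, -1.0], [-1.7, -0.4]]
case top [ 0.5458  0.3239 -0.1958]
[[0.1, -0.8], [0.3, -0.7], [0.3, 0.6], [-0.9, 0.7]]
case sc [ 0.5447  0.3272 -0.2046]
[[0.7, 1.7], [-0.5, 0.5], [0.5, -2.0], [-0.7, -1.0]]
plunger tip both [ 0.5296  0.2342  0.0408 -0.1938]
[[-0.7, 0.0], [0.2, 0.0], [-0.1, -0.5], [0.6, 0.0], [-1.5, -0.4], [-0.1, 0.0]]
plunger tip top [ 0.5296  0.2345 -0.1906]
[[-0.6, 0.0], [0.5, 0.3], [0.1, -0.3]]
plunger tip sc [ 0.5272  0.2358 -0.1985]
[[1.1, 0.0], [-1.4, -0.1], [0.1, 0.2]]
weight [0.76252439 0.21820144 0.015     ] [0.76805916 0.22144097 0.015     ]
coup [0.75765476 0.09819387 0.021     ] [0.75996895 0.10550662 0.021     ]
oil [ 0.74566675 -0.00522938  0.055     ] [ 0.74996107 -0.00385927  0.055     ]
```

```bash
cat >> h.py <<'E'
from scipy.spatial.transform import Rotation as Ro
def delta(pos,rpy,cur=None):
    s=arm.sense(); R0=Ro.from_euler("xyz",s["orientation"]) if cur is None else Ro.from_euler("xyz",cur[1]); p0=s["tcp_pos"] if cur is None else np.array(cur[0])
    print("t",round(s["time_s"],2),"dp",np.round(R0.inv().apply(np.array(pos)-p0)*1000,1),"rot",np.round((R0.inv()*Ro.from_euler("xyz",rpy)).as_rotvec(),4))
E
python3 -c "
from h import *
delta([.5438,.3083,.30],[np.pi,0,-.194])
delta([.5438,.3083,.30],[np.pi,0,-.194],cur=([.172,.522,.405],[np.pi,0,1.252]))"
```

```text
t 1.1 dp [-86.8 419.8 104.7] rot [-0.    -0.     1.446]
t 1.1 dp [-86.4 420.  105. ] rot [ 0.    -0.     1.446]
```

Emit:
apply_moves:
  steps:
    - {"dp": [-86.5,420,105],"rotation": [0,0,1.446]}
    - {"dp": [-86.5,420,105],"rotation": [0,0,1.446]}
    - {"dp": [-86.5,420,105],"rotation": [0,0,1.446]}
    - {"dp": [-86.5,420,105],"rotation": [0,0,1.446]}
    - {"dp": [-86.5,420,105],"rotation": [0,0,1.446]}
    - {"dp": [-86.5,420,105],"rotation": [0,0,1.446]}
    - {"dp": [-86.5,420,105],"rotation": [0,0,1.446]}
    - {"dp": [-86.5,420,105],"rotation": [0,0,1.446]}
    - {"dp": [-86.5,420,105],"rotation": [0,0,1.446]}
    - {"dp": [-86.5,420,105],"rotation": [0,0,1.446]}
    - {"dp": [-86.5,420,105],"rotation": [0,0,1.446]}
    - {"dp": [-86.5,420,105],"rotation": [0,0,1.446]}
    - {"dp": [-86.5,420,105],"rotation": [0,0,1.446]}
    - {"dp": [-86.5,420,105],"rotation": [0,0,1.446]}
  claw: 0
  newtons: 40

```text
time_s: 2.27
tcp_pos: [0.5441, 0.3083, 0.2994]
orientation: [3.141, 0.001, -0.193]
wrist_force: [-0.8, 0.3, -0.3]
opening: 0.495
```

Emit:
apply_moves:
  steps:
    - {"dp": [0,0,40],"rotation": [0,0,0]}
    - {"dp": [0,0,75],"rotation": [0,0,0]}
    - {"dp": [0,0,95],"rotation": [0,0,0]}
    - {"dp": [0,0,107],"rotation": [0,0,0]}
    - {"dp": [0,0,107],"rotation": [0,0,0]}

```text
time_s: 2.68
tcp_pos: [0.5422, 0.3088, 0.1903]
orientation: [3.139, 0.004, -0.191]
wrist_force: [-1.1, -0.2, 0.4]
opening: 0.495
```

```bash
python3 -c "
from h import *
for n,(x,y,w,h),s in(('scene',(340,100,130,135),4),('top',(120,170,125,130),4)):
    f=grab_frame(n)[y:y+h,x:x+w,::-1]; cv2.imwrite(f'pics/{n}1.png',cv2.resize(f,None,fx=s,fy=s,interpolation=cv2.INTER_CUBIC))
"
```

```text
(no output)
```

View pics/scene1.png

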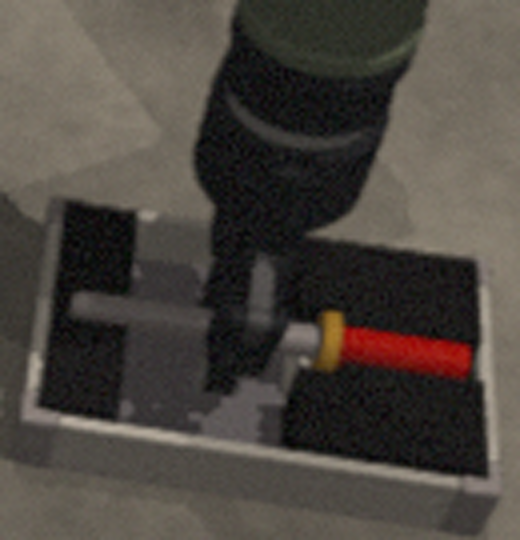

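View pics/top1.png

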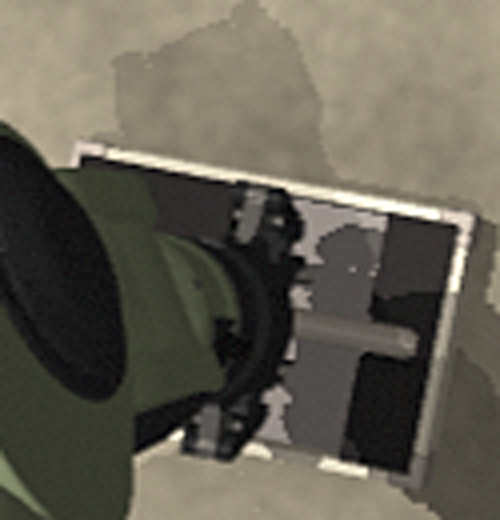

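Emit:
apply_moves:
  steps:
    - {"dp": [0,0,0],"rotation": [0,0,0]}
    - {"dp": [0,0,0],"rotation": [0,0,0]}
    - {"dp": [0,0,0],"rotation": [0,0,0]}
    - {"dp": [0,0,0],"rotation": [0,0,0]}
    - {"dp": [0,0,0],"rotation": [0,0,0]}
    - {"dp": [0,0,0],"rotation": [0,0,0]}
  claw: 1
  newtons: 60

```text
time_s: 3.28
tcp_pos: [0.5448, 0.309, 0.1947]
orientation: [-3.139, -0.002, -0.194]
wrist_force: [-1.5, 0.9, 6.4]
opening: 0.168
```

```bash
python3 -c "
from h import *
print(arm.sense())"
```

```text
{'time_s': 3.2833, 'q': array([ 3.98034883e-01,  6.62525436e-01, -2.26525701e-01,  6.78526588e-01,
        6.47732352e-04,  2.16251885e+00]), 'joint_vel': array([ 2.12349459e-03,  4.40058137e-04,  4.42080740e-04, -2.09582096e-04,
       -2.19718022e-07,  9.78006921e-05]), 'joint_efforts': array([-7.17259236e-01, -5.19095242e+01,  1.98112428e+01, -4.75500841e-01,
       -2.92535266e-01,  1.35801779e-02]), 'tcp_pos': array([0.54482523, 0.30902058, 0.19468953]), 'orientation': array([-3.13925974e+00, -2.31007822e-03, -1.93689292e-01]), 'wrist_force': array([-1.52510439,  0.898897  ,  6.40377919]), 'wrist_torque': array([0.11072197, 0.3209996 , 0.01519354]), 'opening': 0.16848657206756884}
```

Emit:
apply_moves:
  steps:
    - {"dp": [0,0,-5],"rotation": [0,0,0]}
    - {"dp": [0,0,-15],"rotation": [0,0,0]}
    - {"dp": [0,0,-30],"rotation": [0,0,0]}
    - {"dp": [0,0,-50],"rotation": [0,0,0]}
    - {"dp": [0,0,-70],"rotation": [0,0,0]}
    - {"dp": [0,0,-70],"rotation": [0,0,0]}
    - {"dp": [0,0,-70],"rotation": [0,0,0]}

```text
time_s: 3.87
tcp_pos: [0.5447, 0.3087, 0.264]
orientation: [-3.14, -0.003, -0.194]
wrist_force: [0.1, -1.1, -3.0]
opening: 0.164
```

```bash
python3 -c "
from h import *
print(arm.sense()['wrist_force'],arm.sense()['wrist_torque'])
delta([.5701,-.0098,.26],[np.pi,0,-.018])
delta([.5701,-.0098,.26],[np.pi,0,-.018],cur=([.5439,.3082,.263],[np.pi,0,-.194]))
for n,(x,y,w,h),s in(('scene',(320,60,150,165),3),):
    f=grab_frame(n)[y:y+h,x:x+w,::-1]; cv2.imwrite(f'pics/{n}2.png',cv2.resize(f,None,fx=s,fy=s,interpolation=cv2.INTER_CUBIC))
"
```

```text
[ 0.13159112 -1.13411585 -2.96452473] [-0.01694502  0.02440996 -0.06894506]
t 3.87 dp [ 86.4 307.6   3.8] rot [-0.0013 -0.0027 -0.1761]
t 3.87 dp [ 87. 307.   3.] rot [-0.     0.    -0.176]
```

View pics/scene2.png

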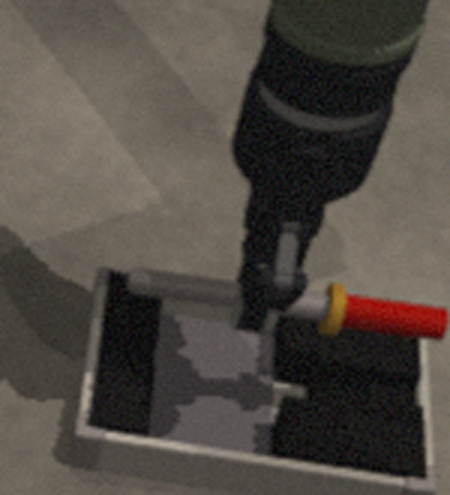

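Emit:
apply_moves:
  steps:
    - {"dp": [4,15,0],"rotation": [0,0,-0.01]}
    - {"dp": [13,45,0],"rotation": [0,0,-0.03]}
    - {"dp": [22,77,1],"rotation": [0,0,-0.045]}
    - {"dp": [32,112,1],"rotation": [0,0,-0.065]}
    - {"dp": [42,147,1],"rotation": [0,0,-0.085]}
    - {"dp": [52,182,2],"rotation": [0,0,-0.105]}
    - {"dp": [61,217,2],"rotation": [0,0,-0.125]}
    - {"dp": [71,250,3],"rotation": [0,0,-0.143]}
    - {"dp": [79,280,3],"rotation": [0,0,-0.16]}
    - {"dp": [85,299,3],"rotation": [0,0,-0.172]}
    - {"dp": [87,307,3],"rotation": [0,0,-0.176]}
    - {"dp": [87,307,3],"rotation": [0,0,-0.176]}
    - {"dp": [87,307,3],"rotation": [0,0,-0.176]}

```text
time_s: 5.0
tcp_pos: [0.5697, -0.0092, 0.2586]
orientation: [-3.141, 0.002, -0.019]
wrist_force: [0.3, 0.9, -2.6]
opening: 0.165
```

```bash
python3 -c "
from h import *
print(arm.sense()['wrist_force'],arm.sense()['wrist_torque'])
for n,(x,y,w,h),s in(('scene',(100,60,180,165),4),('top',(290,190,160,100),5)):
    f=grab_frame(n); cv2.imwrite(f'pics/{n}3f.png',f[:,:,::-1]);f=f[y:y+h,x:x+w,::-1]; cv2.imwrite(f'pics/{n}3.png',cv2.resize(f,None,fx=s,fy=s,interpolation=cv2.INTER_CUBIC))
"
```

```text
[ 0.30089045  0.92012492 -2.6004959 ] [ 0.03090866 -0.02867903 -0.02136285]
```

View pics/scene3.png

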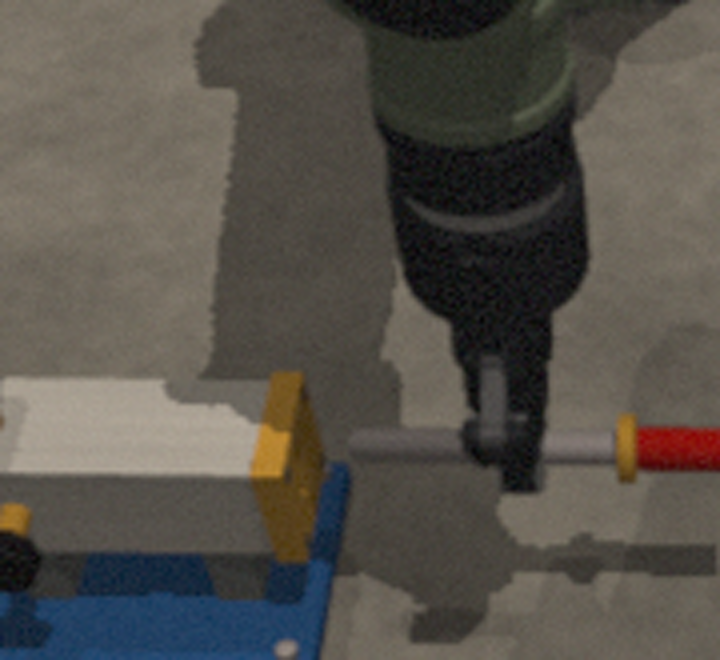

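View pics/top3.png

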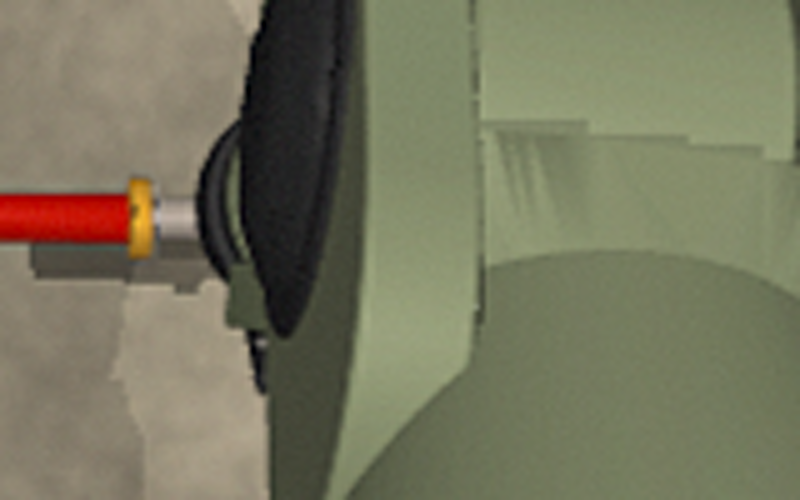

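Run:
```python
from h import *
from fit import cv
from scipy.optimize import least_squares
sc=cv([(350,443),(618,447)],4,(100,60))
tp=cv([(155,217)],5,(290,190))
x0=ray("top",tp[0],.104);print(x0)
# model: grasp pt at x=.5697,y=-.0092+? plunger yaw -.019; unknown z, pitch e, s(tip distance), 
def pts(p):
    z,e,s,x=p; g=np.array([x,-.0092,z]); d=np.array([.019,1,e]); return g-s*d, g+(.12-s)*d
def f(p):
    a,b=pts(p); return np.r_[proj("scene",a)-sc[0],proj("scene",b)-sc[1],(proj("top",b)-tp[0]),(p[3]-.5697)/.001,(p[2]-.0755)/.002]
r=least_squares(f,[.104,0,.0755,.57]);print(r.x,f(r.x));print(pts(r.x))
```

```text
[0.57118701 0.03129181 0.104     ]
[ 0.10198588 -0.00483365  0.07756063  0.56990083] [ 0.10436067 -0.02600475 -0.17702009 -0.11453124 -1.0832086   0.29453401
  0.2008286   1.03031632]
(array([ 0.56842718, -0.08676063,  0.10236078]), array([0.57070718, 0.03323937, 0.10178075]))
```

Emit:
apply_moves:
  steps:
    - {"dp": [0,0,10],"rotation": [0,0,0]}
    - {"dp": [0,0,18],"rotation": [0,0,0]}
    - {"dp": [0,0,18],"rotation": [0,0,0]}
    - {"dp": [0,5,18],"rotation": [0,0,0]}
    - {"dp": [0,12,18],"rotation": [0,0,0]}
    - {"dp": [0,18,18],"rotation": [0,0,0]}
    - {"dp": [0,21,18],"rotation": [0,0,0]}
    - {"dp": [0,24,18],"rotation": [0,0,0]}
    - {"dp": [0,27,18],"rotation": [0,0,0]}
    - {"dp": [0,30,18],"rotation": [0,0,0]}

```text
time_s: 5.93
tcp_pos: [0.5696, -0.0399, 0.2418]
orientation: [-3.141, 0.0, -0.018]
wrist_force: [0.1, 0.2, -2.6]
opening: 0.162
```

```bash
python3 -c "
from h import *
print(arm.sense()['wrist_force'],arm.sense()['wrist_torque'])
for n,(x,y,w,h),s in(('scene',(100,60,180,165),4),):
    f=grab_frame(n); f=f[y:y+h,x:x+w,::-1]; cv2.imwrite(f'pics/{n}4.png',cv2.resize(f,None,fx=s,fy=s,interpolation=cv2.INTER_CUBIC))
"
```

```text
[ 0.12491849  0.21467869 -2.58005666] [-0.01711548  0.0249483  -0.0259652 ]
```

View pics/scene4.png

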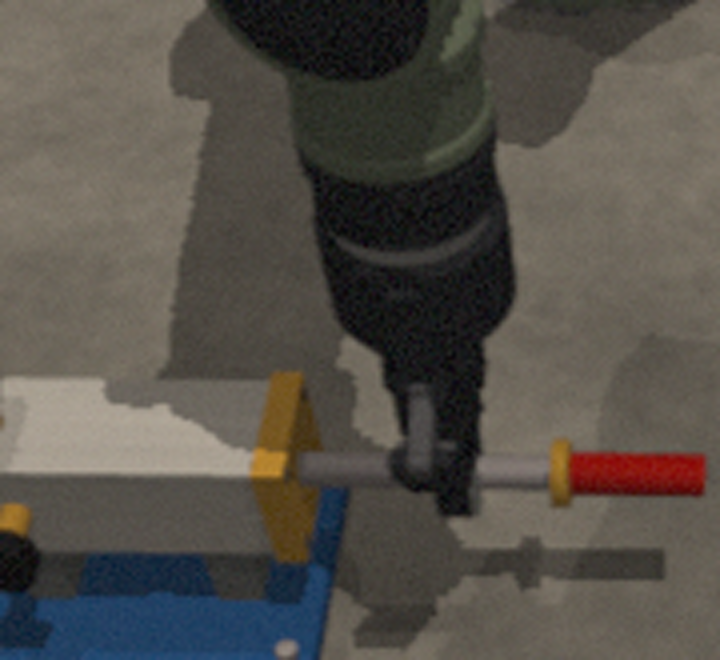

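Emit:
apply_moves:
  steps:
    - {"dp": [0,3,0],"rotation": [0,0,0]}
    - {"dp": [0,6,0],"rotation": [0,0,0]}
    - {"dp": [0,9,0],"rotation": [0,0,0]}
    - {"dp": [0,12,0],"rotation": [0,0,0]}
    - {"dp": [0,12,0],"rotation": [0,0,0]}

```text
time_s: 6.4
tcp_pos: [0.5694, -0.052, 0.2416]
orientation: [3.141, 0.0, -0.019]
wrist_force: [-1.3, 0.7, -2.1]
opening: 0.16
```

Emit:
apply_moves:
  steps:
    - {"dp": [0,4,0],"rotation": [0,0,0]}
    - {"dp": [0,8,0],"rotation": [0,0,0]}
    - {"dp": [0,12,0],"rotation": [0,0,0]}
    - {"dp": [0,16,0],"rotation": [0,0,0]}
    - {"dp": [0,18,0],"rotation": [0,0,0]}
    - {"dp": [0,18,0],"rotation": [0,0,0]}

```text
time_s: 6.9
tcp_pos: [0.5691, -0.0702, 0.2416]
orientation: [3.141, 0.0, -0.019]
wrist_force: [-2.6, -1.0, -3.0]
opening: 0.164
```

Emit:
apply_moves:
  steps:
    - {"dp": [-0.5,4,0],"rotation": [0,0,0]}
    - {"dp": [-0.7,8,0],"rotation": [0,0,0]}
    - {"dp": [-0.8,12,0],"rotation": [0,0,0]}
    - {"dp": [-0.8,16,0],"rotation": [0,0,0]}
    - {"dp": [-0.8,16,0],"rotation": [0,0,0]}

```text
time_s: 7.32
tcp_pos: [0.5684, -0.0864, 0.2419]
orientation: [3.141, -0.001, -0.019]
wrist_force: [-1.3, -0.1, -2.4]
opening: 0.164
```

```bash
python3 -c "
from h import *
print(arm.sense()['wrist_force'],arm.sense()['wrist_torque'])
for n,(x,y,w,h),s in(('scene',(100,60,180,165),4),):
    f=grab_frame(n); f=f[y:y+h,x:x+w,::-1]; cv2.imwrite(f'pics/{n}5.png',cv2.resize(f,None,fx=s,fy=s,interpolation=cv2.INTER_CUBIC))
"
```

```text
[-1.25006873 -0.05647965 -2.36940718] [ 0.00782858 -0.05375202 -0.01563118]
```

View pics/scene5.png

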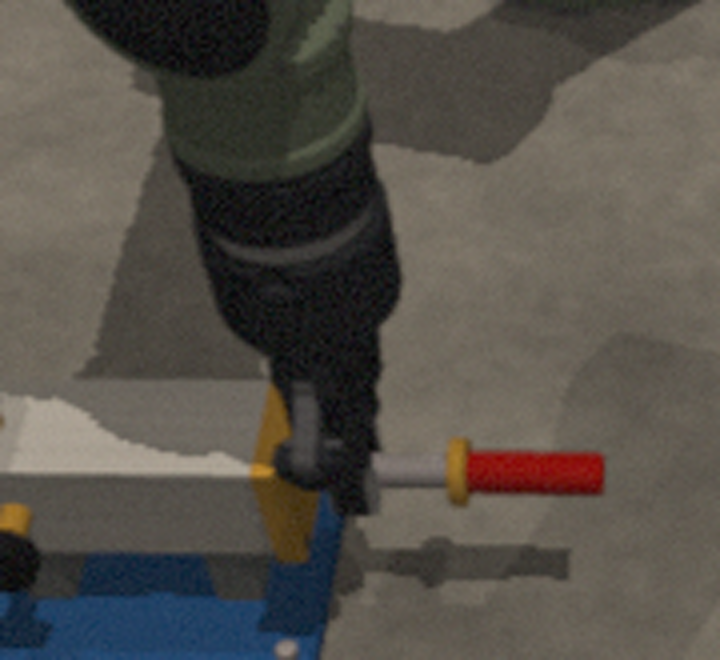

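Emit:
apply_moves:
  steps:
    - {"dp": [0,0,0],"rotation": [0,0,0]}
    - {"dp": [0,0,0],"rotation": [0,0,0]}
    - {"dp": [0,0,0],"rotation": [0,0,0]}
    - {"dp": [0,0,0],"rotation": [0,0,0]}
    - {"dp": [0,0,0],"rotation": [0,0,0]}
    - {"dp": [0,0,0],"rotation": [0,0,0]}
    - {"dp": [0,0,0],"rotation": [0,0,0]}
    - {"dp": [0,0,0],"rotation": [0,0,0]}
  claw: 0

```text
time_s: 8.03
tcp_pos: [0.5681, -0.0854, 0.2417]
orientation: [-3.142, -0.0, -0.018]
wrist_force: [0.1, 0.3, 0.3]
opening: 0.5
```

Emit:
apply_moves:
  steps:
    - {"dp": [0,0,-15],"rotation": [0,0,0]}
    - {"dp": [0,0,-40],"rotation": [0,0,0]}
    - {"dp": [0,0,-60],"rotation": [0,0,0]}
    - {"dp": [0,0,-60],"rotation": [0,0,0]}
    - {"dp": [0,-30,-60],"rotation": [0,0,0]}
    - {"dp": [0,-65,-60],"rotation": [0,0,0]}
    - {"dp": [0,-86,-60],"rotation": [0,0,0]}
    - {"dp": [0,-86,-60],"rotation": [0,0,0]}
    - {"dp": [0,-86,-60],"rotation": [0,0,0]}

```text
time_s: 8.78
tcp_pos: [0.5695, 0.0016, 0.3013]
orientation: [3.141, 0.001, -0.016]
wrist_force: [-0.1, -1.1, 0.3]
opening: 0.502
```

```bash
python3 -c "
from h import *
print(arm.sense()['wrist_force'],arm.sense()['wrist_torque'])
for n,(x,y,w,h),s in(('scene',(100,60,180,165),4),('top',(290,190,160,100),5)):
    f=grab_frame(n); f=f[y:y+h,x:x+w,::-1]; cv2.imwrite(f'pics/{n}6.png',cv2.resize(f,None,fx=s,fy=s,interpolation=cv2.INTER_CUBIC))
"
```

```text
[-0.11509993 -1.11546693  0.31746678] [ 0.01383255  0.00870734 -0.02611752]
```

View pics/scene6.png

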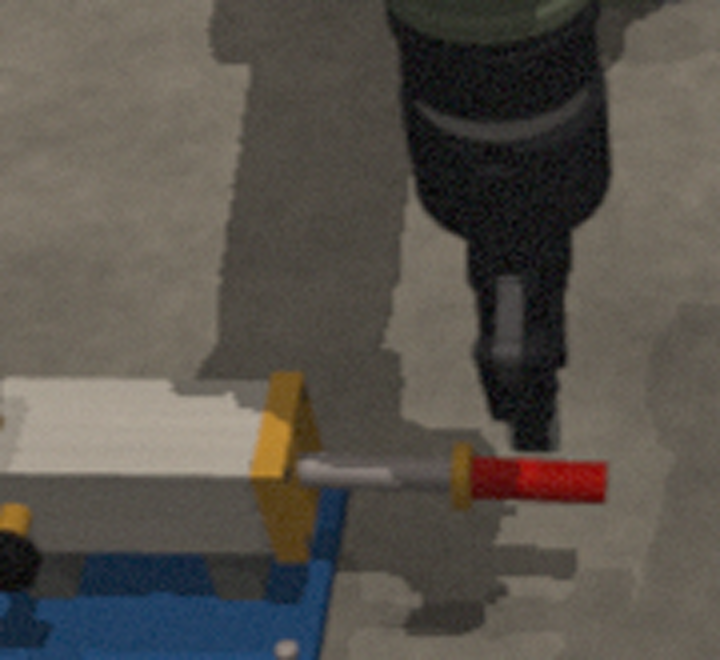

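View pics/top6.png

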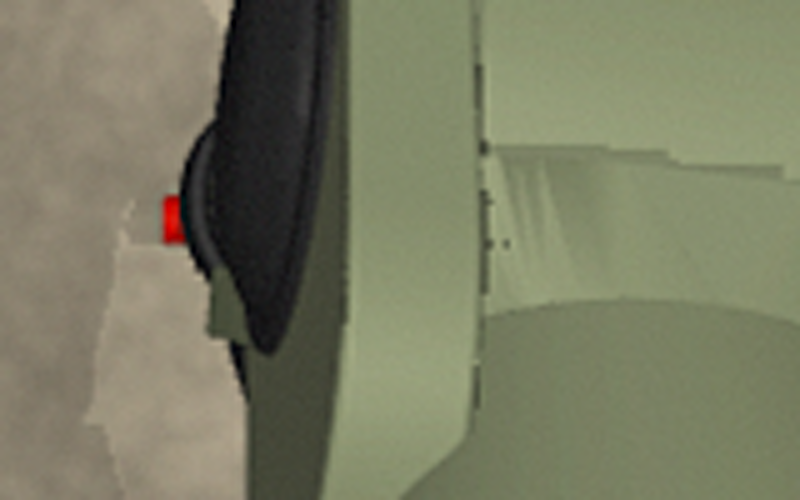

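Emit:
apply_moves:
  steps:
    - {"dp": [0,0,20],"rotation": [0,0,0]}
    - {"dp": [0,0,42],"rotation": [0,0,0]}
    - {"dp": [0,0,57],"rotation": [0,0,0]}
    - {"dp": [0,0,64],"rotation": [0,0,0]}
    - {"dp": [0,0,64],"rotation": [0,0,0]}

```text
time_s: 9.3
tcp_pos: [0.5688, -0.0004, 0.2359]
orientation: [-3.141, 0.003, -0.02]
wrist_force: [0.2, 0.3, 0.7]
opening: 0.505
```

Emit:
apply_moves:
  steps:
    - {"dp": [0,0,0],"rotation": [0,0,0]}
    - {"dp": [0,0,0],"rotation": [0,0,0]}
    - {"dp": [0,0,0],"rotation": [0,0,0]}
    - {"dp": [0,0,0],"rotation": [0,0,0]}
    - {"dp": [0,0,0],"rotation": [0,0,0]}
    - {"dp": [0,0,0],"rotation": [0,0,0]}
  claw: 1
  newtons: 60

```text
time_s: 9.8
tcp_pos: [0.57, 0.0002, 0.2383]
orientation: [3.14, -0.001, -0.018]
wrist_force: [0.2, -3.5, 2.6]
opening: 0.212
```

```bash
python3 -c "
from h import *
print(arm.sense()['wrist_force'],arm.sense()['wrist_torque'])
for n,(x,y,w,h),s in(('scene',(100,60,180,165),4),):
    f=grab_frame(n); f=f[y:y+h,x:x+w,::-1]; cv2.imwrite(f'pics/{n}7.png',cv2.resize(f,None,fx=s,fy=s,interpolation=cv2.INTER_CUBIC))
"
```

```text
[ 0.24584216 -3.47214277  2.61424041] [-0.59177683  0.03420136 -0.01002024]
```

View pics/scene7.png

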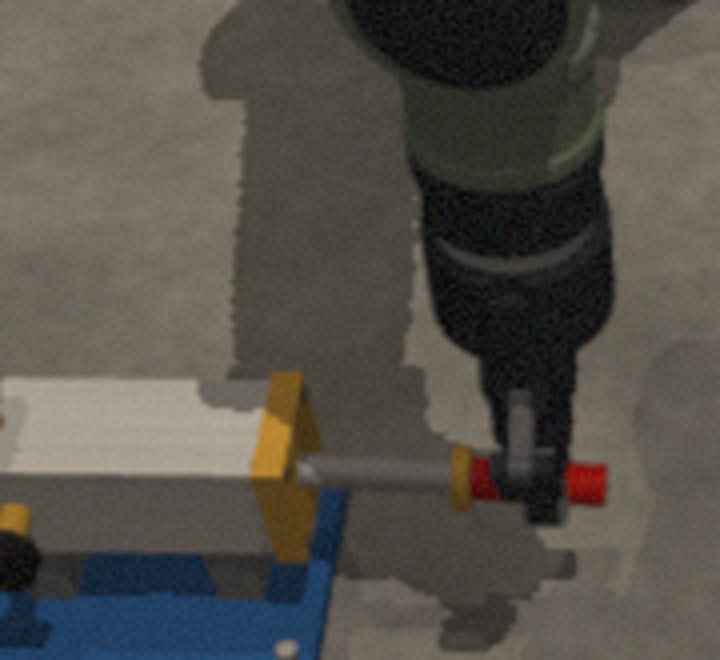

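Emit:
apply_moves:
  steps:
    - {"dp": [0,1.5,-1.1],"rotation": [0.01,0,0]}
    - {"dp": [0,3.1,-2.2],"rotation": [0.02,0,0]}
    - {"dp": [0,4.6,-3.3],"rotation": [0.03,0,0]}
    - {"dp": [0,6.2,-4.4],"rotation": [0.04,0,0]}
    - {"dp": [0,6.2,-4.4],"rotation": [0.04,0,0]}
    - {"dp": [0,6.2,-4.4],"rotation": [0.04,0,0]}

```text
time_s: 10.35
tcp_pos: [0.5697, -0.0058, 0.2421]
orientation: [-3.101, -0.0, -0.018]
wrist_force: [0.5, 0.5, -0.8]
opening: 0.207
```

```bash
python3 -c "
from h import *
print(arm.sense()['wrist_force'],arm.sense()['wrist_torque'])
for n,(x,y,w,h),s in(('scene',(100,60,180,165),4),):
    f=grab_frame(n); f=f[y:y+h,x:x+w,::-1]; cv2.imwrite(f'pics/{n}8.png',cv2.resize(f,None,fx=s,fy=s,interpolation=cv2.INTER_CUBIC))
"
```

```text
[ 0.52118929  0.52244233 -0.79689384] [-0.26787202 -0.10988321  0.02023254]
```

View pics/scene8.png

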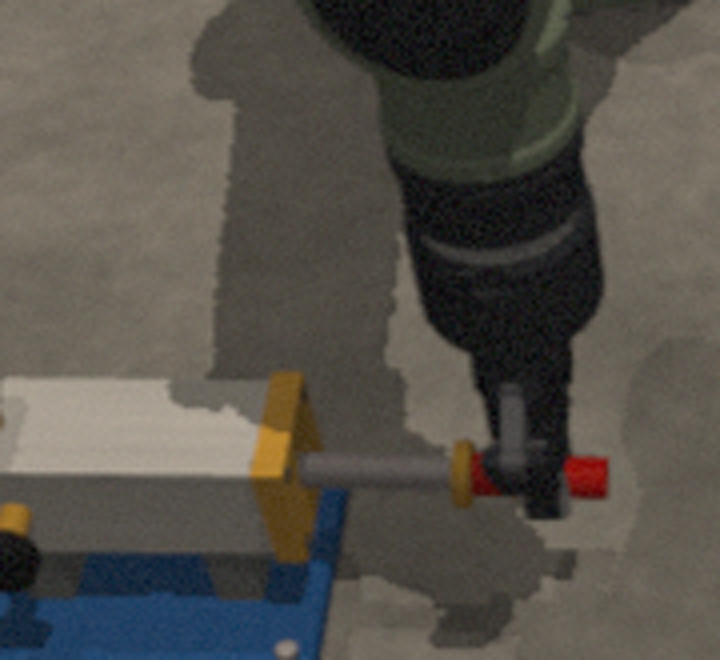

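Emit:
apply_moves:
  steps:
    - {"dp": [0,3,-0.1],"rotation": [0,0,0]}
    - {"dp": [0,6,-0.2],"rotation": [0,0,0]}
    - {"dp": [0,9,-0.4],"rotation": [0,0,0]}
    - {"dp": [0,12,-0.5],"rotation": [0,0,0]}
    - {"dp": [0,12,-0.5],"rotation": [0,0,0]}

```text
time_s: 10.82
tcp_pos: [0.5694, -0.0183, 0.2421]
orientation: [-3.102, -0.0, -0.019]
wrist_force: [0.3, -0.0, 1.3]
opening: 0.21
```

Emit:
apply_moves:
  steps:
    - {"dp": [0,2,-0.1],"rotation": [0,0,0]}
    - {"dp": [0,4,-0.2],"rotation": [0,0,0]}
    - {"dp": [0,6,-0.3],"rotation": [0,0,0]}
    - {"dp": [0,6,-0.3],"rotation": [0,0,0]}

```text
time_s: 11.15
tcp_pos: [0.5693, -0.0241, 0.2422]
orientation: [-3.102, -0.0, -0.018]
wrist_force: [0.9, 0.7, 0.4]
opening: 0.208
```

Emit:
apply_moves:
  steps:
    - {"dp": [0,2,-0.1],"rotation": [0,0,0]}
    - {"dp": [0,4,-0.2],"rotation": [0,0,0]}
    - {"dp": [0,6,-0.3],"rotation": [0,0,0]}

```text
time_s: 11.4
tcp_pos: [0.5691, -0.0295, 0.2422]
orientation: [-3.1, -0.0, -0.018]
wrist_force: [0.3, 7.7, 2.3]
opening: 0.216
```

Emit:
apply_moves:
  steps:
    - {"dp": [0,2,-0.1],"rotation": [0,0,0]}
    - {"dp": [0,4,-0.2],"rotation": [0,0,0]}
    - {"dp": [0,6,-0.3],"rotation": [0,0,0]}

```text
time_s: 11.65
tcp_pos: [0.5688, -0.034, 0.2423]
orientation: [-3.095, -0.0, -0.016]
wrist_force: [0.5, 11.4, 3.3]
opening: 0.211
```

Emit:
apply_moves:
  steps:
    - {"dp": [0,2,-0.1],"rotation": [0,0,0]}
    - {"dp": [0,4,-0.2],"rotation": [0,0,0]}

```text
time_s: 11.82
tcp_pos: [0.5688, -0.0377, 0.2424]
orientation: [-3.094, -0.0, -0.016]
wrist_force: [0.3, 12.9, 3.9]
opening: 0.21
```

Emit:
apply_moves:
  steps:
    - {"dp": [0,0,0],"rotation": [0,0,0]}
    - {"dp": [0,0,0],"rotation": [0,0,0]}

```text
time_s: 11.98
tcp_pos: [0.5688, -0.0381, 0.2424]
orientation: [-3.096, -0.0, -0.017]
wrist_force: [0.3, 10.1, 2.9]
opening: 0.212
```

```bash
python3 -c "
from h import *
print(arm.sense()['wrist_force'],arm.sense()['wrist_torque'])
for n,(x,y,w,h),s in(('scene',(100,60,180,165),4),):
    f=grab_frame(n); f=f[y:y+h,x:x+w,::-1]; cv2.imwrite(f'pics/{n}9.png',cv2.resize(f,None,fx=s,fy=s,interpolation=cv2.INTER_CUBIC))
"
```

```text
[ 0.26219107 10.07601986  2.86629183] [ 1.72051948  0.00182012 -0.00977399]
```

View pics/scene9.png

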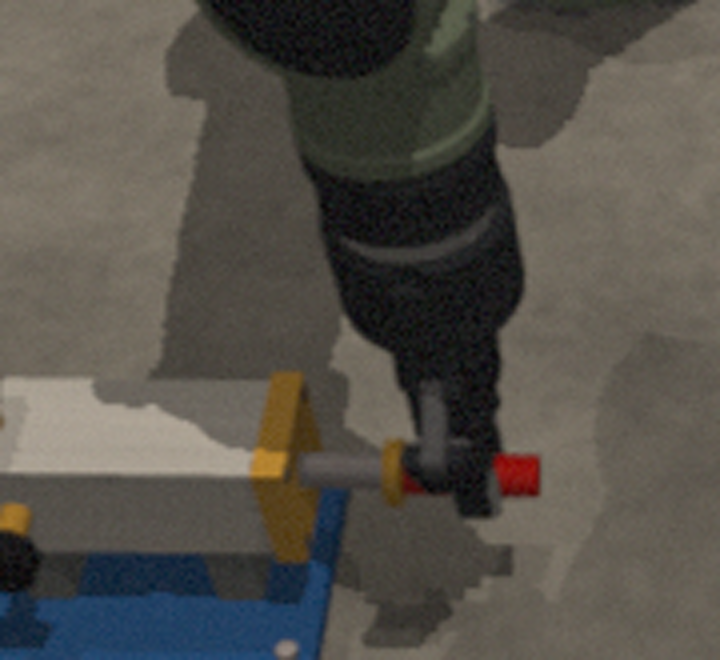

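Emit:
apply_moves:
  steps:
    - {"dp": [0,2,-0.1],"rotation": [0,0,0]}
    - {"dp": [0,4,-0.2],"rotation": [0,0,0]}
    - {"dp": [0,6,-0.3],"rotation": [0,0,0]}
    - {"dp": [0,8,-0.4],"rotation": [0,0,0]}

```text
time_s: 12.37
tcp_pos: [0.5686, -0.0454, 0.2426]
orientation: [-3.093, -0.0, -0.016]
wrist_force: [-0.3, 12.8, 4.3]
opening: 0.209
```

Emit:
apply_moves:
  steps:
    - {"dp": [0,1.5,-0.1],"rotation": [0,0,0]}
    - {"dp": [0,3,-0.1],"rotation": [0,0,0]}

```text
time_s: 12.53
tcp_pos: [0.5685, -0.0483, 0.2427]
orientation: [-3.093, -0.0, -0.016]
wrist_force: [-0.3, 13.2, 7.3]
opening: 0.208
```

Emit:
apply_moves:
  steps:
    - {"dp": [0,1,0],"rotation": [0,0,0]}
    - {"dp": [0,2,-0.1],"rotation": [0,0,0]}

```text
time_s: 12.7
tcp_pos: [0.5685, -0.0502, 0.2428]
orientation: [-3.093, -0.0, -0.016]
wrist_force: [-0.9, 12.7, 6.1]
opening: 0.206
```

Emit:
apply_moves:
  steps:
    - {"dp": [0,1,0],"rotation": [0,0,0]}
    - {"dp": [0,2,-0.1],"rotation": [0,0,0]}

```text
time_s: 12.87
tcp_pos: [0.5685, -0.0521, 0.2428]
orientation: [-3.093, -0.001, -0.016]
wrist_force: [-0.7, 13.5, 5.9]
opening: 0.214
```

Emit:
apply_moves:
  steps:
    - {"dp": [0,0.5,-0.6],"rotation": [0,0,0]}
    - {"dp": [0,1,-1.2],"rotation": [0,0,0]}
    - {"dp": [0,1.5,-1.2],"rotation": [0,0,0]}

```text
time_s: 13.12
tcp_pos: [0.5683, -0.0549, 0.2434]
orientation: [-3.097, 0.0, -0.016]
wrist_force: [0.2, 7.3, 0.1]
opening: 0.211
```

Emit:
apply_moves:
  steps:
    - {"dp": [0,1,0],"rotation": [0,0,0]}
    - {"dp": [0,2,-0.1],"rotation": [0,0,0]}

```text
time_s: 13.28
tcp_pos: [0.5683, -0.0567, 0.2433]
orientation: [-3.096, 0.0, -0.016]
wrist_force: [0.1, 8.6, 0.8]
opening: 0.21
```

Emit:
apply_moves:
  steps:
    - {"dp": [0,1,0],"rotation": [0,0,0]}
    - {"dp": [0,2,-0.1],"rotation": [0,0,0]}

```text
time_s: 13.45
tcp_pos: [0.5683, -0.0587, 0.2434]
orientation: [-3.096, 0.0, -0.016]
wrist_force: [0.8, 8.1, 1.4]
opening: 0.205
```

Emit:
apply_moves:
  steps:
    - {"dp": [0,0.5,0],"rotation": [0,0,0]}
    - {"dp": [0,1,0],"rotation": [0,0,0]}

```text
time_s: 13.62
tcp_pos: [0.5683, -0.0597, 0.2434]
orientation: [-3.096, 0.0, -0.016]
wrist_force: [0.5, 9.5, 0.9]
opening: 0.21
```

Emit:
apply_moves:
  steps:
    - {"dp": [0,0.5,0],"rotation": [0,0,0]}
    - {"dp": [0,1,0],"rotation": [0,0,0]}

```text
time_s: 13.78
tcp_pos: [0.5682, -0.0603, 0.2433]
orientation: [-3.094, 0.0, -0.016]
wrist_force: [0.8, 11.9, 2.2]
opening: 0.208
```

Emit:
apply_moves:
  steps:
    - {"dp": [0,0.5,0],"rotation": [0,0,0]}
    - {"dp": [0,1,0],"rotation": [0,0,0]}

```text
time_s: 13.95
tcp_pos: [0.5682, -0.0607, 0.2433]
orientation: [-3.092, 0.0, -0.016]
wrist_force: [1.2, 14.9, 2.7]
opening: 0.206
```

Emit:
apply_moves:
  steps:
    - {"dp": [0,0.5,-0.2],"rotation": [0,0,0]}
    - {"dp": [0,1,-0.4],"rotation": [0,0,0]}
    - {"dp": [0,1,-0.4],"rotation": [0,0,0]}

```text
time_s: 14.2
tcp_pos: [0.568, -0.061, 0.2434]
orientation: [-3.091, 0.0, -0.015]
wrist_force: [1.2, 15.6, 0.7]
opening: 0.208
```

Emit:
apply_moves:
  steps:
    - {"dp": [0,0.5,0],"rotation": [0,0,0]}
    - {"dp": [0,0.5,0],"rotation": [0,0,0]}

```text
time_s: 14.37
tcp_pos: [0.568, -0.0612, 0.2433]
orientation: [-3.09, 0.0, -0.015]
wrist_force: [0.7, 16.5, 1.3]
opening: 0.208
```

Emit:
apply_moves:
  steps:
    - {"dp": [0,0.5,0],"rotation": [0,0,0]}
    - {"dp": [0,1,0],"rotation": [0,0,0]}
    - {"dp": [0,1,0],"rotation": [0,0,0]}
    - {"dp": [0,1,0],"rotation": [0,0,0]}

```text
time_s: 14.7
tcp_pos: [0.568, -0.0616, 0.2433]
orientation: [-3.088, 0.0, -0.014]
wrist_force: [0.9, 20.6, 1.4]
opening: 0.212
```

```bash
python3 -c "
from h import *
print(arm.sense()['wrist_force'],arm.sense()['wrist_torque'])
for n,(x,y,w,h),s in(('scene',(100,60,180,165),4),):
    f=grab_frame(n); f=f[y:y+h,x:x+w,::-1]; cv2.imwrite(f'pics/{n}10.png',cv2.resize(f,None,fx=s,fy=s,interpolation=cv2.INTER_CUBIC))
"
```

```text
[ 0.87377036 20.64128919  1.3702884 ] [ 3.82082863 -0.30192613 -0.08052984]
```

View pics/scene10.png

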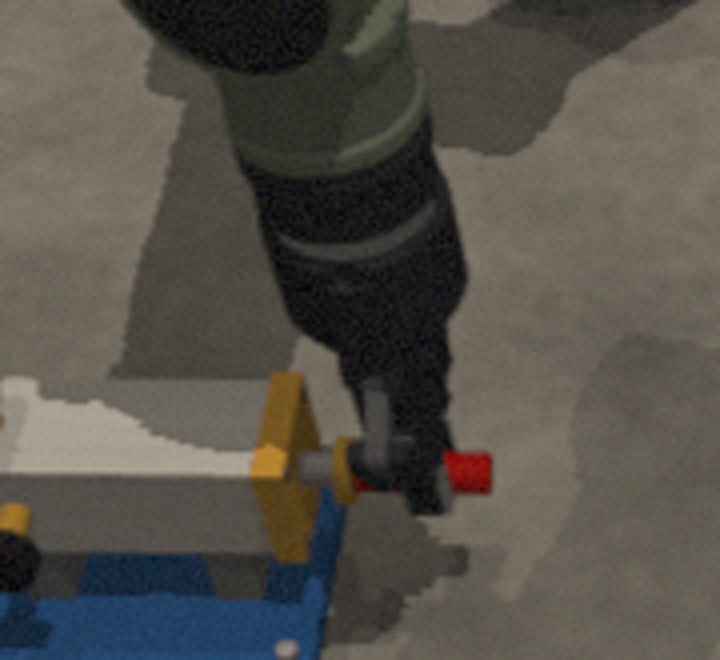

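Emit:
apply_moves:
  steps:
    - {"dp": [0,-1.5,0],"rotation": [0,0,0]}
    - {"dp": [0,-3,0],"rotation": [0,0,0]}
    - {"dp": [0,-3,0],"rotation": [0,0,0]}

```text
time_s: 15.0
tcp_pos: [0.5681, -0.0603, 0.2435]
orientation: [-3.095, 0.001, -0.015]
wrist_force: [-0.3, 11.0, 0.5]
opening: 0.211
```

Emit:
apply_moves:
  steps:
    - {"dp": [0,0,0],"rotation": [0,0,0]}
    - {"dp": [0,0,0],"rotation": [0,0,0]}
    - {"dp": [0,0,0],"rotation": [0,0,0]}
    - {"dp": [0,0,0],"rotation": [0,0,0]}
    - {"dp": [0,0,0],"rotation": [0,0,0]}
    - {"dp": [0,0,0],"rotation": [0,0,0]}
  claw: 0

```text
time_s: 15.5
tcp_pos: [0.5685, -0.0632, 0.2439]
orientation: [-3.102, -0.0, -0.019]
wrist_force: [0.5, -0.1, 0.2]
opening: 0.503
```

Emit:
apply_moves:
  steps:
    - {"dp": [0,0,-10],"rotation": [0,0,0]}
    - {"dp": [0,0,-30],"rotation": [0,0,0]}
    - {"dp": [0,0,-55],"rotation": [0,0,0]}
    - {"dp": [0,-20,-80],"rotation": [0,0,0]}
    - {"dp": [0,-55,-90],"rotation": [0,0,0]}
    - {"dp": [0,-90,-100],"rotation": [0,0,0]}
    - {"dp": [0,-125,-100],"rotation": [0,0,0]}
    - {"dp": [0,-160,-100],"rotation": [0,0,0]}
    - {"dp": [0,-190,-100],"rotation": [0,0,0]}
    - {"dp": [0,-200,-100],"rotation": [0,0,0]}
    - {"dp": [0,-200,-100],"rotation": [0,0,0]}
    - {"dp": [0,-200,-100],"rotation": [0,0,0]}

```text
time_s: 16.5
tcp_pos: [0.572, 0.1329, 0.3522]
orientation: [-3.102, -0.0, -0.017]
wrist_force: [0.6, -0.6, -0.0]
opening: 0.498
```

```bash
python3 -c "
from h import *
print(arm.sense()['wrist_force'],arm.sense()['joint_vel'])
for n,(x,y,w,h),s in(('scene',(60,60,190,145),4),('top',(290,130,170,110),4)):
    f=grab_frame(n); cv2.imwrite(f'pics/{n}11f.png',f[:,:,::-1]);f=f[y:y+h,x:x+w,::-1]; cv2.imwrite(f'pics/{n}11.png',cv2.resize(f,None,fx=s,fy=s,interpolation=cv2.INTER_CUBIC))
"
```

```text
[ 0.62907536 -0.62297239 -0.04877332] [-0.030823    0.00225838 -0.01013489 -0.00393661 -0.00133875  0.0007664 ]
```

View pics/scene11.png

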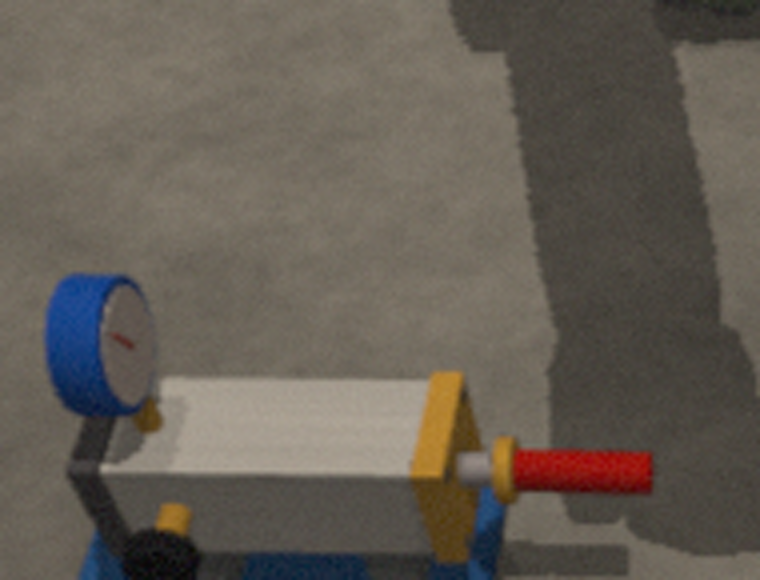

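View pics/top11f.png

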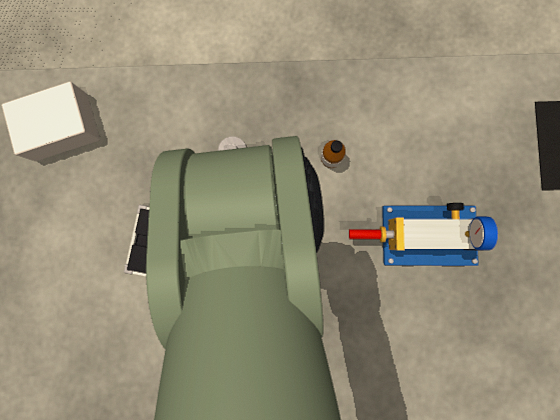

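Emit:
apply_moves:
  steps:
    - {"dp": [0,0,0],"rotation": [0,0,0]}
    - {"dp": [0,0,0],"rotation": [0,0,0]}
    - {"dp": [0,0,0],"rotation": [0,0,0]}

```text
time_s: 16.85
tcp_pos: [0.5722, 0.1319, 0.3518]
orientation: [-3.102, 0.0, -0.02]
wrist_force: [0.9, -0.6, -0.5]
opening: 0.501
```

```bash
python3 -c "
from h import *
e=ray('scene',(222.6,177.6),.085);e2=ray('top',(349,234),.085);print(e,e2, 'depth',.19-(e[1]+.1108),.19-(e2[1]+.1108))
print(arm.close_job())
"
```

```text
[ 0.57121423 -0.02477604  0.085     ] [ 0.56886296 -0.02646524  0.085     ] depth 0.10397603574772495 0.10566524406481802
the job is handed in; nothing more can be done
None
```

The plunger is home against the bottomed packing and released. I handed the job in at about 17 s of the 53 s allowed; no verdict was reported.

- **First hold:** I lifted the plunger out of the case by its shaft, about 76 mm from the tip. I slid the tip about 52 mm into the bore and let go; it stayed put with the handle sagging a few mm.
- **Second hold:** I took it again by the handle and levelled it. The tip met the packing at about 75 mm deep.
- **Push:** The push force first rose to about 13 N because I was pressing the handle down slightly. Raising the hand about 1 mm brought it back to about 8 N. The packing bottomed at about 105 mm, and I pressed to 20.6 N there, the highest reading at the end of any move.
- **Release:** I eased off to 11 N, opened the fingers and moved the arm clear.

**Last checks:**
- The handle end sat at the same pixel before and after release.
- The two cameras put the tip 104 and 106 mm deep, both within the 98 to 118 mm expected for home.
- The wrist force was near zero with the arm clear.
- The oil bottle and weight looked unmoved in the last top picture, the weight only partly visible. The coupling was hidden behind the arm there; the arm never went near it.
- The travel from first contact to bottom came out at roughly 30 mm, right at the top of the stated range. The readings only fix it to a few mm.

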